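# Nest a tapered sleeve loosely in a larger one

## Task

Put the tapered machine sleeves away nested: pick up the taller, slimmer of the two steel sleeves that stand on the bench without a foot plate and lower it, narrow end first, into the wide mouth of the big tapered sleeve on the round foot. Let it just settle in the taper by its own weight, upright, and let go; do not press it or let it fall in, or the tapers will wedge. Leave the short wide sleeve where it stands.

Things in the scene. Friction and masses are not known exactly. Their poses are not given: they have to be found in the camera images.
- tall_sleeve: Loose hollow steel sleeve, 88 mm tall, 0.2 kg, standing narrow end down. Outside: a cone, 30 mm across at the foot, 48 mm at height 45; above it a straight round shank 48 mm across up to the open top. Grip the shank near its top: the lower part goes into the big sleeve. Origin: centre of the narrow foot; z along the axis to the wide end (up).
- big_sleeve: Steel tapered cup, 60 mm tall, 0.8 kg, loose, on a dark round foot 84 mm across and 8 mm thick. Mouth up at height 60: 58 mm across outside, about 46 inside; the bore narrows downward with the tall sleeve's taper. Nested, the tall sleeve hangs in the taper, its foot about 22 mm above this origin, its top at about 110. Origin: centre of the underside; z up.
- short_sleeve: The wrong one: a loose hollow plain steel sleeve, 52 mm tall, with a foot of diameter 54 mm that widens to 66 mm at height 30; too wide for the mouth. Stays where it stands. Origin: centre of its underside; z up.

How it is judged (in metres and radians):
At the end, for the whole second after the job is handed in: The tall sleeve is at rest in the big sleeve, narrow end down: centred within 10 mm, its foot 10 to 32 mm above the big sleeve's underside, upright within 10 degrees; the big sleeve stands upright on its foot; the short sleeve is within 30 mm of where it stood (horizontal distance between tall_sleeve and big_sleeve below 0.01 m and z of tall_sleeve in the frame of big_sleeve between 0.01 and 0.032 m and angle between tall_sleeve's own z axis and vertical below 0.175 rad and angle between big_sleeve's own z axis and vertical below 0.1 rad and linear speed of tall_sleeve below 0.02 m/s and distance of short_sleeve from where it was at the start of the episode below 0.03 m); the robot touches nothing.
It fails at once if the tall sleeve is pressed (about 40 N down) or dropped hard into the big one, so that the tapers wedge (contact force between tall_sleeve and big_sleeve above 150 N).
It fails at once if the short sleeve is moved by more than 30 mm (distance of short_sleeve from where it was at the start of the episode above 0.03 m).
It also fails if it takes over 35 s, if anything falls off the work surface, if the arm or the gripper's body presses on something with over 40 N, if the wrist force passes 120 N, or if a joint passes its speed limit or range.

## Robot

A 6-joint arm with a two-finger parallel gripper is mounted at the origin on a cart in front of the work surface, level with it; the furniture and walls round the work are solid. World frame = base frame: x ahead of the robot, y to its left, z up, the work surface at z = 0. Lengths are in m, angles in degrees, forces in N, time in s.
With the tool pointing down it reaches from about 0.35 to 0.875 m from the base axis. Payload 4.2 kg.
Tool frame: the origin (TCP) lies midway between the tips of the shut fingers; the grasp point (between the pads) lies 19 mm behind it; z points along the fingers, y is the line along which they close (so a half turn about z gives the same grasp; the last joint's range is limited). The gripper opens to 87 mm and grips with 3 to 60 N. Pads are 19 mm wide; open, the fingers measure 117 mm over their backs; the gripper's body (75 mm by 190 mm) begins 51 mm behind the grasp point.
Start: joints at [78.53, 22.042, 0.453, 0, -68.411, -14.817], TCP at [0.277, 0.56, 0.199] pointing down, gripper open.
Joint ranges: [-179.83, 179.83], [-69.29, 118.12], [-61.27, 80.66], [-181.25, 117.63], [-171.15, -9.14], [-177.46, 177.46]. Speed limits (degrees/s): [159.86, 159.86, 180, 180, 180, 180].

## Interface

Orientations are given as a 3x3 rotation matrix whose columns are the frame's x, y, z axes.
In Python, from station import sense, capture, camera_params, finish_job gives the robot as it stands.
- The arm moves only by the tool drive_tool, never from a script. Its argument "rows" is a list of rows, each an object of numbers: "tx", "ty", "tz": the shift along the tool's x, y, z in cm; "ax", "ay", "az": the turn, a rotation vector about the tool's x, y, z in rad; "claw": the finger opening in cm, from 0 to 8.7. In form: [{"tx": .., "ty": .., "tz": .., "ax": .., "ay": .., "az": .., "claw": ..}, ...]. A call has 1 to 10 rows; each row shifts and turns the commanded pose from where the row before left it, along the tool's axes as they then stand; what a row does not reach is not made up. A row lasts 1/12 s, in which the tool goes at most 41.7 mm and 7.16 degrees, less where a joint would pass 70% of its speed; a pose out of reach is approached as far as the arm can. A call with a gripper value outside its range is refused whole. The fingers move at their own pace and stop on an object; the grip force is fixed at half the most. Time passes only in rows, so rows that do not move let the fingers close. It gives the time, the measured TCP pose, the force, the opening and the grip force at its end, in the units of the state.
- sense(): the state, without advancing time (a new reading comes with each control period).
- capture(name): name is "side" or "top"; returns (picture, depth): 480x640x3 uint8, red, green, blue; 480x640 float32, m along the optical axis (not along the pixel's ray), 0 where there is no reading.
- camera_params(name): a dict with "intrinsics" (3x3 intrinsics, pixels), "R" (3x3) and "t" (3): a world point X has camera coordinates R X + t. Camera axes: x right, y down, z forward; pixel columns grow to the right and rows downward; lengths in m; the calibration is good to about 2 mm. A picture is of the moment at which its call begins. camera_params takes no time and is no camera call.
- finish_job(): hands the job in; it is judged then, once.
The state is a dict: "time_s": time; "joints": joint angles; "joint_velocities": joint speeds; "effort": joint torques, N m; "tcp_pos": TCP position; "ee_rot": TCP orientation; "wrist_force": force on the tool from outside, world axes, zero at the start; "moment": the same for the moment, N m; "gripper_width": opening from 0.0 (shut) to 1.0 (fully open); "gripper_force": force on a finger pad.
Only numpy, scipy, OpenCV 4.12 (cv2) and the standard library are available. Lean on these libraries where they do the work, as an engineer would, in place of code of your own. Each camera call takes 0.05 s, during which the arm holds its last target. There are 200 camera calls.

## Working session

There is one attempt and no reset: what is moved stays moved. The work goes in short steps, Python scripts to look and compute and a tool call to move; the robot and the scene stay as the last step left them, time stands still between calls to the robot, and variables do not carry over. Pictures are saved under pics/ and viewed, at most 10 in all, crops included, and the job is handed in when it is done.

Besides the shell and the picture viewer there is one more tool, called after "Call:" in YAML: its name, and indented under it one key for each argument. drive_tool: Moves the arm, as the interface text tells. Its arguments: {"type":"object","properties":{"rows":{"type":"array"}},"required":["rows"]}

```bash
mkdir -p pics; python3 - <<'E'
from station import *
import cv2,numpy as np
for n in("side","top"):
    p,d=capture(n); np.savez(f"pics/{n}0.npz",p=p,d=d); cv2.imwrite(f"pics/{n}0.png",p[:,:,::-1])
    c=camera_params(n); print(n,c["intrinsics"],-c["R"].T@c["t"],c["R"][2])
s=sense();print(s)
E
```

```text
side [[517.44070519   0.         327.27621128]
 [  0.         517.44070519 237.78372024]
 [  0.           0.           1.        ]] [ 0.49531676 -0.67119861  0.62599584] [ 0.00709637  0.76874142 -0.63952034]
top [[621.33099361   0.         316.56941737]
 [  0.         621.33099361 238.22530844]
 [  0.           0.           1.        ]] [0.42473193 0.03445786 1.16592142] [ 0.08172837  0.02119216 -0.99642931]
{'time_s': 0.1, 'joints': array([ 7.85298154e+01,  2.20869706e+01,  3.87587846e-01, -2.56577379e-02,
       -6.84118671e+01, -1.48136296e+01]), 'joint_velocities': array([-0.06770563, -0.08483134,  0.11563811,  0.03239385, -0.07130933,
       -0.00538872]), 'effort': array([-3.59385012e-04, -3.91690671e+01,  1.87933463e+01,  4.23186690e+00,
        1.34119522e-02, -7.93192362e-05]), 'tcp_pos': array([0.27651526, 0.55984714, 0.19836154]), 'ee_rot': array([[ 8.96538446e-01, -4.42965218e-01, -7.94193606e-04],
       [-4.42965920e-01, -8.96536603e-01, -1.82005790e-03],
       [ 9.41987046e-05,  1.98355258e-03, -9.99998028e-01]]), 'wrist_force': array([-0.06740985,  0.0584923 ,  0.10168632]), 'moment': array([-0.01544408, -0.00220188,  0.02471907]), 'gripper_force': 0.0, 'gripper_width': 0.9975801080179197}
```

View pics/top0.png

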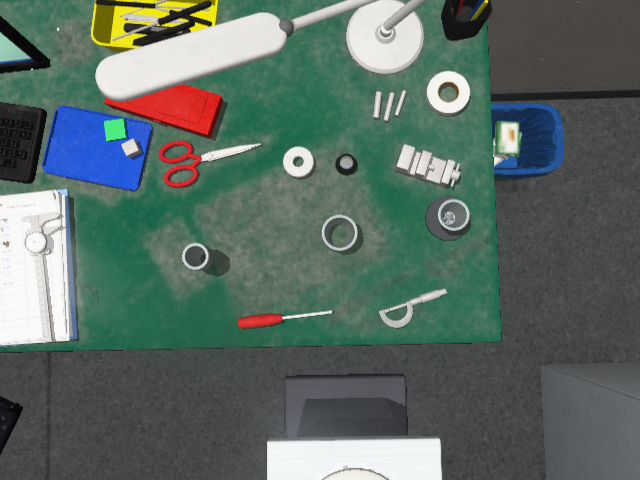

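View pics/side0.png

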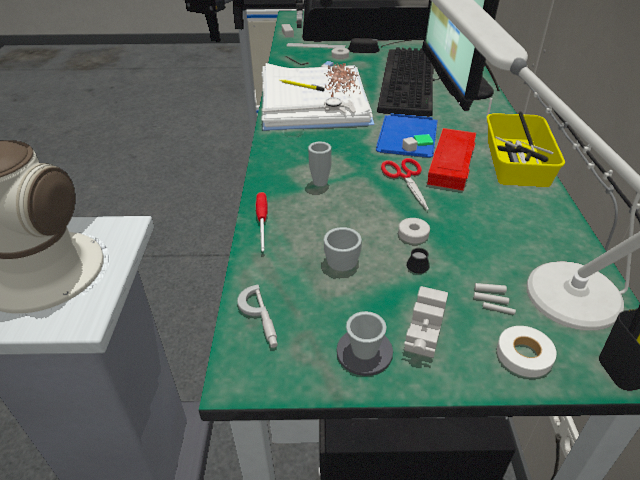

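Top view: the tall sleeve's rim is at about (196,256), the short sleeve at (341,234), and the big sleeve's mouth at (454,214) with its foot at (447,218). The big sleeve's mouth has a bright blob in it that needs a closer look. In the side view they are at (319,165), (342,248) and (366,340).

```bash
cat > h.py <<'E'
import numpy as np,cv2
from station import camera_params
def world(n,d):
    c=camera_params(n);v,u=np.mgrid[:480,:640];K=c["intrinsics"]
    P=np.stack([(u-K[0,2])/K[0,0]*d,(v-K[1,2])/K[1,1]*d,d],-1)
    return (P-c["t"])@c["R"]
def circ(xy):
    A=np.c_[2*xy,np.ones(len(xy))];s=np.linalg.lstsq(A,(xy**2).sum(1),rcond=None)[0]
    return s[:2],np.sqrt(s[2]+s[:2]@s[:2])
def proj(n,X):
    c=camera_params(n);q=c["intrinsics"]@(c["R"]@np.array(X)+c["t"]);return q[:2]/q[2]
def ray(n,u,v,z):
    c=camera_params(n);r=c["R"].T@np.linalg.inv(c["intrinsics"])@[u,v,1];o=-c["R"].T@c["t"]
    return o+r*(z-o[2])/r[2]
E
python3 - <<'E'
from h import *
for n in("top","side"):
    f=np.load(f"pics/{n}0.npz");p,d=f["p"],f["d"];W=world(n,d)
    cs={"top":dict(tall=(196,256),short=(341,234),big=(454,214)),"side":dict(tall=(319,150),short=(342,240),big=(366,328))}[n]
    for k,h in(("tall",.088),("short",.052),("big",.060)):
        u,v=cs[k];m=np.zeros((480,640),bool);m[v-32:v+33,u-32:u+33]=1
        z=W[...,2];q=W[m&(d>0)&(abs(z-h)<.006)]
        if len(q)<8:print(n,k,len(q));continue
        c,r=circ(q[:,:2]);print(n,k,len(q),c.round(4),"r",r.round(4),"zmed",np.median(q[:,2]).round(4),"bbox",q[:,:2].min(0).round(3),q[:,:2].max(0).round(3),"mid",((q.min(0)+q.max(0))/2).round(4)[:2], "ray centre",ray(n,u,v,h).round(3))
    if n=="top":
        m=(d>0)&(W[...,2]>.12);lab=cv2.connectedComponentsWithStats(m.astype(np.uint8))
        for i in range(1,lab[0]):
            if lab[2][i,4]>60:
                q=W[lab[1]==i];print("high",lab[2][i],q.min(0).round(2),q.max(0).round(2))
        u,v=454,214;print((W[v-16:v+17:4,u-16:u+17:4,2]*1000).round())
    g=[cv2.resize(p[v-32:v+33,u-32:u+33,::-1],(260,260),interpolation=2) for u,v in cs.values()]
    cv2.imwrite(f"pics/c_{n}.png",np.hstack(g))
a=cv2.imread("pics/c_top.png");b=cv2.imread("pics/c_side.png");cv2.imwrite("pics/c.png",np.vstack([a,b]))
E
```

```text
top tall 276 [0.4867 0.2695] r 0.021 zmed 0.0885 bbox [0.464 0.246] [0.51  0.293] mid [0.4871 0.2697] ray centre [0.487 0.268 0.088]
top short 358 [0.5253 0.0174] r 0.0299 zmed 0.0524 bbox [ 0.494 -0.015] [0.558 0.05 ] mid [0.5257 0.0176] ray centre [0.523 0.014 0.052]
top big 337 [ 0.5515 -0.186 ] r 0.0251 zmed 0.0601 bbox [ 0.524 -0.215] [ 0.58  -0.159] mid [ 0.552  -0.1869] ray centre [ 0.553 -0.188  0.06 ]
high [  95    0  284  102 9836] [ 0.67 -0.04  0.28] [0.85 0.33 0.4 ]
high [404   0  23  13 172] [ 0.9  -0.14  0.12] [ 0.92 -0.1   0.16]
high [  0  16  27  33 524] [0.86 0.56 0.12] [0.88 0.6  0.21]
high [  0 396  23  59 722] [0.21 0.46 0.22] [0.29 0.51 0.34]
[[ 8.  5.  7. 11.  9.  0.  2. -2.  1.]
 [ 9.  8. 64. 60. 59. 59. 58.  2.  1.]
 [10. 57. 43. 39. 44. 47. 56. 63. -3.]
 [58. 47. 23. 19. 21. 35. 49. 61. -3.]
 [60. 21. 10.  7. 14. 28. 44. 60.  1.]
 [60.  9.  9.  3. 10. 23. 43. 60. 10.]
 [ 8. 59. 11.  6. 13. 31. 51. 61. -0.]
 [12. 12. 63. 36. 42. 57. 62.  6.  1.]
 [ 7.  7. 12. 57. 65. 13. 10. 12.  4.]]
side tall 188 [0.4894 0.2672] r 0.0209 zmed 0.0868 bbox [0.465 0.245] [0.513 0.29 ] mid [0.4893 0.2676] ray centre [0.488 0.256 0.088]
side short 398 [0.5278 0.0148] r 0.0299 zmed 0.0513 bbox [ 0.496 -0.02 ] [0.56  0.051] mid [0.528  0.0154] ray centre [0.527 0.012 0.052]
side big 524 [ 0.5536 -0.1887] r 0.0253 zmed 0.0595 bbox [ 0.525 -0.217] [ 0.582 -0.158] mid [ 0.5537 -0.1876] ray centre [ 0.554 -0.191  0.06 ]
```

View pics/c.png

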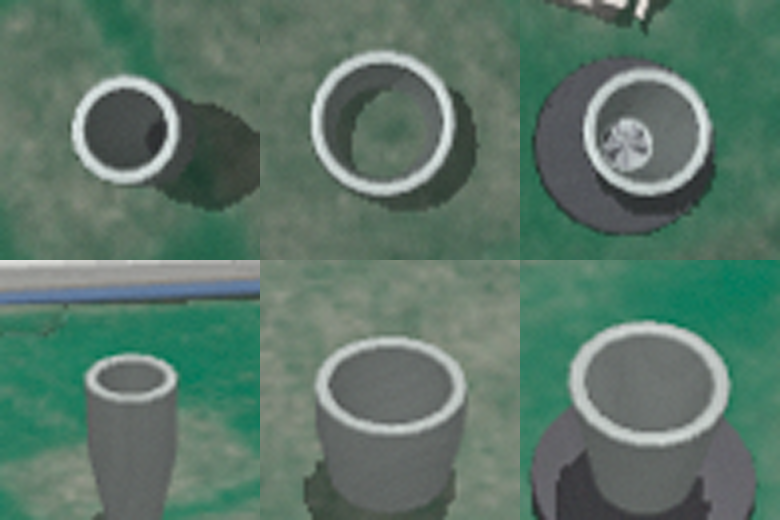

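The big sleeve's mouth is empty; the blob is just its floor. The two views agree: tall sleeve at (0.488, 0.2685), top 0.088; big sleeve at (0.5525, -0.187), top 0.060. Both heights match the given ones. I'll square the tool up first.

Call:
drive_tool:
  rows:
    - {"az": -0.115}
    - {"az": -0.115}
    - {"az": -0.115}
    - {"az": -0.114}
    - {"tx": 0}

```text
invalid input at $.rows[0]: expected keys tx, ty, tz, ax, ay, az, claw
```

Call:
drive_tool:
  rows:
    - {"tx": 2.1,"ty": 2.9}
    - {"tx": 2.1,"ty": 2.9}
    - {"tx": 2.1,"ty": 2.9}
    - {"tx": 2.1,"ty": 2.9}
    - {"tx": 2.1,"ty": 2.9}
    - {"tx": 2.1,"ty": 2.9}
    - {"tx": 2.1,"ty": 2.9}
    - {"tx": 2.1,"ty": 2.9}
    - {"tx": 2.1,"ty": 2.9}
    - {"tx": 2.1,"ty": 2.9}

```text
invalid input at $.rows[0]: expected keys tx, ty, tz, ax, ay, az, claw
```

Call:
drive_tool:
  rows:
    - {"tx": 0}
    - {"tx": 0}

```text
invalid input at $.rows[0]: expected keys tx, ty, tz, ax, ay, az, claw
```

Call:
drive_tool:
  rows:
    - {"tx": 0,"ty": 0,"tz": 0,"ax": 0,"ay": 0,"az": -0.115,"claw": 8.7}
    - {"tx": 0,"ty": 0,"tz": 0,"ax": 0,"ay": 0,"az": -0.115,"claw": 8.7}
    - {"tx": 0,"ty": 0,"tz": 0,"ax": 0,"ay": 0,"az": -0.115,"claw": 8.7}
    - {"tx": 0,"ty": 0,"tz": 0,"ax": 0,"ay": 0,"az": -0.114,"claw": 8.7}
    - {"tx": 0,"ty": 0,"tz": 0,"ax": 0,"ay": 0,"az": 0,"claw": 8.7}

```text
time_s: 0.52
tcp_pos: [0.2766, 0.5601, 0.1988]
ee_rot: [[1.0, 0.002, -0.0], [0.002, -1.0, -0.001], [-0.0, 0.001, -1.0]]
wrist_force: [0.6, 0.7, -0.2]
gripper_width: 1.001
gripper_force: 0.0
```

Call:
drive_tool:
  rows:
    - {"tx": 2.1,"ty": 2.9,"tz": 0,"ax": 0,"ay": 0,"az": 0,"claw": 8.7}
    - {"tx": 2.1,"ty": 2.9,"tz": 0,"ax": 0,"ay": 0,"az": 0,"claw": 8.7}
    - {"tx": 2.1,"ty": 2.9,"tz": 0,"ax": 0,"ay": 0,"az": 0,"claw": 8.7}
    - {"tx": 2.1,"ty": 2.9,"tz": 0,"ax": 0,"ay": 0,"az": 0,"claw": 8.7}
    - {"tx": 2.1,"ty": 2.9,"tz": 0,"ax": 0,"ay": 0,"az": 0,"claw": 8.7}
    - {"tx": 2.1,"ty": 2.9,"tz": 0,"ax": 0,"ay": 0,"az": 0,"claw": 8.7}
    - {"tx": 2.1,"ty": 2.9,"tz": 0,"ax": 0,"ay": 0,"az": 0,"claw": 8.7}
    - {"tx": 2.1,"ty": 2.9,"tz": 0,"ax": 0,"ay": 0,"az": 0,"claw": 8.7}
    - {"tx": 2.1,"ty": 2.9,"tz": 0,"ax": 0,"ay": 0,"az": 0,"claw": 8.7}
    - {"tx": 0,"ty": 0,"tz": 0,"ax": 0,"ay": 0,"az": 0,"claw": 8.7}

```text
time_s: 1.35
tcp_pos: [0.4678, 0.2949, 0.1991]
ee_rot: [[1.0, -0.009, -0.001], [-0.009, -1.0, -0.002], [-0.001, 0.002, -1.0]]
wrist_force: [-0.8, 1.2, 0.1]
gripper_width: 0.999
gripper_force: 0.0
```

Call:
drive_tool:
  rows:
    - {"tx": 1,"ty": 1.3,"tz": 0,"ax": 0,"ay": 0,"az": 0,"claw": 8.7}
    - {"tx": 1,"ty": 1.3,"tz": 0,"ax": 0,"ay": 0,"az": 0,"claw": 8.7}
    - {"tx": 0,"ty": 0,"tz": 0,"ax": 0,"ay": 0,"az": 0,"claw": 8.7}
    - {"tx": 0,"ty": 0,"tz": 0,"ax": 0,"ay": 0,"az": 0,"claw": 8.7}
    - {"tx": 0,"ty": 0,"tz": 0,"ax": 0,"ay": 0,"az": 0,"claw": 8.7}

```text
time_s: 1.77
tcp_pos: [0.4855, 0.2736, 0.1992]
ee_rot: [[1.0, -0.001, -0.0], [-0.001, -1.0, -0.0], [-0.0, 0.0, -1.0]]
wrist_force: [0.1, -0.4, 0.5]
gripper_width: 1.0
gripper_force: 0.0
```

Next, correct by +2.5 mm in x and -5 mm in y, then go down 13.9 cm to a TCP height of 0.060.

Call:
drive_tool:
  rows:
    - {"tx": 0.25,"ty": 0.5,"tz": 0,"ax": 0,"ay": 0,"az": 0,"claw": 8.7}
    - {"tx": 0,"ty": 0,"tz": 2.5,"ax": 0,"ay": 0,"az": 0,"claw": 8.7}
    - {"tx": 0,"ty": 0,"tz": 2.5,"ax": 0,"ay": 0,"az": 0,"claw": 8.7}
    - {"tx": 0,"ty": 0,"tz": 2,"ax": 0,"ay": 0,"az": 0,"claw": 8.7}
    - {"tx": 0,"ty": 0,"tz": 2,"ax": 0,"ay": 0,"az": 0,"claw": 8.7}
    - {"tx": 0,"ty": 0,"tz": 1,"ax": 0,"ay": 0,"az": 0,"claw": 8.7}
    - {"tx": 0,"ty": 0,"tz": 0,"ax": 0,"ay": 0,"az": 0,"claw": 8.7}
    - {"tx": 0,"ty": 0,"tz": 0,"ax": 0,"ay": 0,"az": 0,"claw": 8.7}

```text
time_s: 2.43
tcp_pos: [0.4885, 0.2688, 0.0996]
ee_rot: [[1.0, 0.001, 0.0], [0.001, -1.0, -0.0], [0.0, 0.0, -1.0]]
wrist_force: [-0.1, 0.3, 0.3]
gripper_width: 0.998
gripper_force: 0.0
```

```bash
python3 - <<'E'
from h import *
from station import capture,sense
p,d=capture("side");x,_=capture("top")
cv2.imwrite("pics/g1.png",np.hstack([cv2.resize(p[60:260,220:420,::-1],(400,400)),cv2.resize(x[156:356,96:296,::-1],(400,400))]));print(sense()["tcp_pos"])
E
```

```text
[0.4891843  0.26925378 0.10077449]
```

View pics/g1.png

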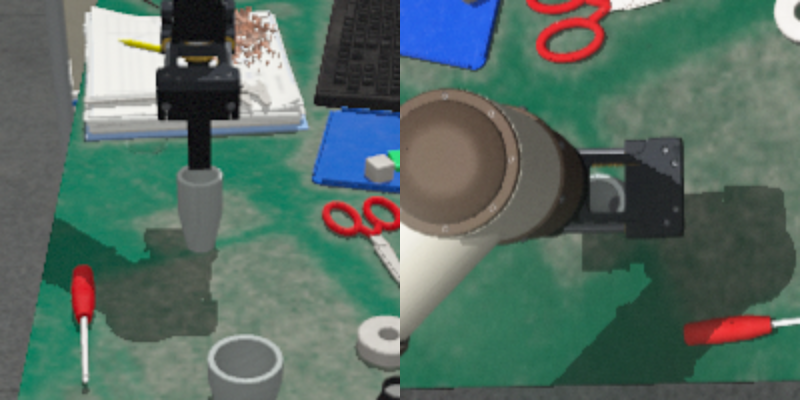

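The left half shows the finger lined up with the sleeve in x (column 200 of the crop). The right half shows the sleeve between the fingers. Descend and close.

Call:
drive_tool:
  rows:
    - {"tx": 0,"ty": 0,"tz": 1.5,"ax": 0,"ay": 0,"az": 0,"claw": 8.7}
    - {"tx": 0,"ty": 0,"tz": 1.5,"ax": 0,"ay": 0,"az": 0,"claw": 8.7}
    - {"tx": 0,"ty": 0,"tz": 1,"ax": 0,"ay": 0,"az": 0,"claw": 8.7}
    - {"tx": 0,"ty": 0,"tz": 0,"ax": 0,"ay": 0,"az": 0,"claw": 8.7}
    - {"tx": 0,"ty": 0,"tz": 0,"ax": 0,"ay": 0,"az": 0,"claw": 6.2}
    - {"tx": 0,"ty": 0,"tz": 0,"ax": 0,"ay": 0,"az": 0,"claw": 5.6}
    - {"tx": 0,"ty": 0,"tz": 0,"ax": 0,"ay": 0,"az": 0,"claw": 5.2}
    - {"tx": 0,"ty": 0,"tz": 0,"ax": 0,"ay": 0,"az": 0,"claw": 4.8}
    - {"tx": 0,"ty": 0,"tz": 0,"ax": 0,"ay": 0,"az": 0,"claw": 4.4}
    - {"tx": 0,"ty": 0,"tz": 0,"ax": 0,"ay": 0,"az": 0,"claw": 4}

```text
time_s: 3.37
tcp_pos: [0.4885, 0.2685, 0.0597]
ee_rot: [[1.0, 0.0, 0.0], [0.0, -1.0, 0.0], [0.0, -0.0, -1.0]]
wrist_force: [-0.7, 0.6, -0.2]
gripper_width: 0.629
gripper_force: 0.0
```

Call:
drive_tool:
  rows:
    - {"tx": 0,"ty": 0,"tz": 0,"ax": 0,"ay": 0,"az": 0,"claw": 4}
    - {"tx": 0,"ty": 0,"tz": 0,"ax": 0,"ay": 0,"az": 0,"claw": 4}
    - {"tx": 0,"ty": 0,"tz": 0,"ax": 0,"ay": 0,"az": 0,"claw": 4}

```text
time_s: 3.62
tcp_pos: [0.4884, 0.2685, 0.0595]
ee_rot: [[1.0, 0.0, 0.0], [0.0, -1.0, 0.0], [0.0, -0.0, -1.0]]
wrist_force: [0.8, 0.1, 1.2]
gripper_width: 0.531
gripper_force: 30.0
```

Gripped: about 47 mm opening at 30 N. Lift.

Call:
drive_tool:
  rows:
    - {"tx": 0,"ty": 0,"tz": 0,"ax": 0,"ay": 0,"az": 0,"claw": 4}
    - {"tx": 0,"ty": 0,"tz": -0.5,"ax": 0,"ay": 0,"az": 0,"claw": 4}
    - {"tx": 0,"ty": 0,"tz": -1.5,"ax": 0,"ay": 0,"az": 0,"claw": 4}
    - {"tx": 0,"ty": 0,"tz": -2,"ax": 0,"ay": 0,"az": 0,"claw": 4}
    - {"tx": 0,"ty": 0,"tz": -2.5,"ax": 0,"ay": 0,"az": 0,"claw": 4}
    - {"tx": 0,"ty": 0,"tz": -2.5,"ax": 0,"ay": 0,"az": 0,"claw": 4}
    - {"tx": 0,"ty": 0,"tz": -1.5,"ax": 0,"ay": 0,"az": 0,"claw": 4}
    - {"tx": 0,"ty": 0,"tz": -0.5,"ax": 0,"ay": 0,"az": 0,"claw": 4}
    - {"tx": 0,"ty": 0,"tz": 0,"ax": 0,"ay": 0,"az": 0,"claw": 4}

```text
time_s: 4.37
tcp_pos: [0.4885, 0.2687, 0.1704]
ee_rot: [[1.0, 0.0, 0.001], [0.0, -1.0, 0.002], [0.001, -0.002, -1.0]]
wrist_force: [-0.1, 0.2, -2.1]
gripper_width: 0.528
gripper_force: 30.0
```

Call:
drive_tool:
  rows:
    - {"tx": 0.2,"ty": 1.4,"tz": 0,"ax": 0,"ay": 0,"az": 0,"claw": 4}
    - {"tx": 0.4,"ty": 2.8,"tz": 0,"ax": 0,"ay": 0,"az": 0,"claw": 4}
    - {"tx": 0.4,"ty": 2.8,"tz": 0,"ax": 0,"ay": 0,"az": 0,"claw": 4}
    - {"tx": 0.4,"ty": 2.8,"tz": 0,"ax": 0,"ay": 0,"az": 0,"claw": 4}
    - {"tx": 0.4,"ty": 2.8,"tz": 0,"ax": 0,"ay": 0,"az": 0,"claw": 4}
    - {"tx": 0.4,"ty": 2.8,"tz": 0,"ax": 0,"ay": 0,"az": 0,"claw": 4}
    - {"tx": 0.4,"ty": 2.8,"tz": 0,"ax": 0,"ay": 0,"az": 0,"claw": 4}
    - {"tx": 0.4,"ty": 2.8,"tz": 0,"ax": 0,"ay": 0,"az": 0,"claw": 4}
    - {"tx": 0.4,"ty": 2.8,"tz": 0,"ax": 0,"ay": 0,"az": 0,"claw": 4}
    - {"tx": 0.4,"ty": 2.8,"tz": 0,"ax": 0,"ay": 0,"az": 0,"claw": 4}

```text
time_s: 5.2
tcp_pos: [0.5247, 0.0002, 0.1673]
ee_rot: [[1.0, -0.0, -0.004], [-0.0, -1.0, -0.001], [-0.004, 0.001, -1.0]]
wrist_force: [-0.2, 0.0, -2.9]
gripper_width: 0.527
gripper_force: 30.0
```

Remaining: dx about 2.7 cm, dy about -18.7 cm.

Call:
drive_tool:
  rows:
    - {"tx": 0.4,"ty": 2.8,"tz": 0,"ax": 0,"ay": 0,"az": 0,"claw": 4}
    - {"tx": 0.4,"ty": 2.8,"tz": 0,"ax": 0,"ay": 0,"az": 0,"claw": 4}
    - {"tx": 0.4,"ty": 2.8,"tz": 0,"ax": 0,"ay": 0,"az": 0,"claw": 4}
    - {"tx": 0.4,"ty": 2.8,"tz": 0,"ax": 0,"ay": 0,"az": 0,"claw": 4}
    - {"tx": 0.4,"ty": 2.5,"tz": 0,"ax": 0,"ay": 0,"az": 0,"claw": 4}
    - {"tx": 0.2,"ty": 1.6,"tz": 0,"ax": 0,"ay": 0,"az": 0,"claw": 4}
    - {"tx": 0.2,"ty": 1,"tz": 0,"ax": 0,"ay": 0,"az": 0,"claw": 4}
    - {"tx": 0,"ty": 0,"tz": 0,"ax": 0,"ay": 0,"az": 0,"claw": 4}
    - {"tx": 0,"ty": 0,"tz": 0,"ax": 0,"ay": 0,"az": 0,"claw": 4}
    - {"tx": 0,"ty": 0,"tz": 0,"ax": 0,"ay": 0,"az": 0,"claw": 4}

```text
time_s: 6.03
tcp_pos: [0.5498, -0.16, 0.1686]
ee_rot: [[1.0, 0.001, -0.002], [0.001, -1.0, 0.0], [-0.002, -0.0, -1.0]]
wrist_force: [-0.1, 0.9, -1.9]
gripper_width: 0.529
gripper_force: 30.0
```

```bash
python3 - <<'E'
from h import *
from station import capture,sense
s=sense();print(s["tcp_pos"],s["wrist_force"])
p,d=capture("side");W=world("side",d)
# held sleeve: points at its height range near the TCP
t=s["tcp_pos"]
for lo,hi in((.113,.135),(.135,.15),(.155,.17)):
    q=W[(d>0)&(W[...,2]>lo)&(W[...,2]<hi)&(abs(W[...,0]-t[0])<.05)&(abs(W[...,1]-t[1])<.06)]
    print(lo,len(q),q.min(0).round(4),q.max(0).round(4),"xmid",((q[:,0].min()+q[:,0].max())/2).round(4))
q=W[(d>0)&(abs(W[...,2]-.06)<.006)&(abs(W[...,0]-.553)<.04)&(abs(W[...,1]+.188)<.04)];print("big",len(q),circ(q[:,:2]),((q.min(0)+q.max(0))/2)[:2])
u,v=map(int,proj("side",[.553,-.187,.1]));cv2.imwrite("pics/n1.png",cv2.resize(p[v-120:v+120,u-120:u+120,::-1],(600,600)))
E
```

```text
[ 0.54977296 -0.16003832  0.16858108] [-0.07913342  0.93219123 -1.93220022]
0.113 201 [ 0.5319 -0.1788  0.1131] [ 0.5685 -0.1625  0.135 ] xmid 0.5502
0.135 178 [ 0.5288 -0.1827  0.135 ] [ 0.5706 -0.164   0.15  ] xmid 0.5497
0.155 280 [ 0.5271 -0.1849  0.155 ] [ 0.5732 -0.143   0.17  ] xmid 0.5501
big 518 (array([ 0.55367238, -0.18870266]), np.float64(0.025368646677677142)) [ 0.55352037 -0.18755395]
```

View pics/n1.png

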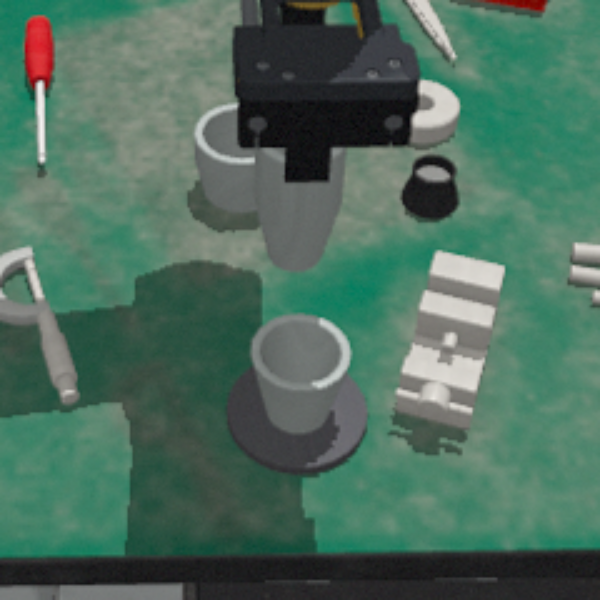

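Picture: the sleeve is upright in the fingers at crop (300,200), and the big sleeve's mouth is at (300,350). The rim sits about 3.5 mm further in x and 27 mm further in -y, so correct that first, then lower. The TCP at rest should be 0.060 + 0.022 = 0.082.

Call:
drive_tool:
  rows:
    - {"tx": 0.1,"ty": 0.9,"tz": 0,"ax": 0,"ay": 0,"az": 0,"claw": 4}
    - {"tx": 0.1,"ty": 1,"tz": 0,"ax": 0,"ay": 0,"az": 0,"claw": 4}
    - {"tx": 0.15,"ty": 0.8,"tz": 0,"ax": 0,"ay": 0,"az": 0,"claw": 4}
    - {"tx": 0,"ty": 0,"tz": 1,"ax": 0,"ay": 0,"az": 0,"claw": 4}
    - {"tx": 0,"ty": 0,"tz": 1.5,"ax": 0,"ay": 0,"az": 0,"claw": 4}
    - {"tx": 0,"ty": 0,"tz": 1,"ax": 0,"ay": 0,"az": 0,"claw": 4}
    - {"tx": 0,"ty": 0,"tz": 0,"ax": 0,"ay": 0,"az": 0,"claw": 4}
    - {"tx": 0,"ty": 0,"tz": 0,"ax": 0,"ay": 0,"az": 0,"claw": 4}
    - {"tx": 0,"ty": 0,"tz": 0,"ax": 0,"ay": 0,"az": 0,"claw": 4}

```text
time_s: 6.83
tcp_pos: [0.5544, -0.1877, 0.1347]
ee_rot: [[1.0, 0.001, 0.001], [0.001, -1.0, -0.0], [0.001, 0.0, -1.0]]
wrist_force: [-0.1, -1.0, -1.2]
gripper_width: 0.532
gripper_force: 30.0
```

```bash
python3 - <<'E'
from h import *
from station import capture,sense
s=sense();print(s["tcp_pos"],s["wrist_force"])
p,d=capture("side");W=world("side",d);t=s["tcp_pos"]
for lo,hi in((.075,.09),(.09,.11),(.115,.13)):
    q=W[(d>0)&(W[...,2]>lo)&(W[...,2]<hi)&(abs(W[...,0]-t[0])<.05)&(abs(W[...,1]-t[1])<.06)]
    print(lo,len(q),q.min(0).round(4),"xmid",((q[:,0].min()+q[:,0].max())/2).round(4))
E
```

```text
[ 0.55438651 -0.18770201  0.13471215] [-0.10846788 -0.95488185 -1.186539  ]
0.075 102 [ 0.5385 -0.2043  0.0759] xmid 0.5545
0.09 189 [ 0.5351 -0.209   0.0901] xmid 0.5547
0.115 239 [ 0.5311 -0.2117  0.115 ] xmid 0.5541
```

Call:
drive_tool:
  rows:
    - {"tx": -0.1,"ty": 0,"tz": 0.5,"ax": 0,"ay": 0,"az": 0,"claw": 4}
    - {"tx": 0,"ty": 0,"tz": 0.8,"ax": 0,"ay": 0,"az": 0,"claw": 4}
    - {"tx": 0,"ty": 0,"tz": 0.8,"ax": 0,"ay": 0,"az": 0,"claw": 4}
    - {"tx": 0,"ty": 0,"tz": 0.8,"ax": 0,"ay": 0,"az": 0,"claw": 4}
    - {"tx": 0,"ty": 0,"tz": 0.6,"ax": 0,"ay": 0,"az": 0,"claw": 4}
    - {"tx": 0,"ty": 0,"tz": 0.4,"ax": 0,"ay": 0,"az": 0,"claw": 4}
    - {"tx": 0,"ty": 0,"tz": 0,"ax": 0,"ay": 0,"az": 0,"claw": 4}
    - {"tx": 0,"ty": 0,"tz": 0,"ax": 0,"ay": 0,"az": 0,"claw": 4}
    - {"tx": 0,"ty": 0,"tz": 0,"ax": 0,"ay": 0,"az": 0,"claw": 4}

```text
time_s: 7.63
tcp_pos: [0.5533, -0.1877, 0.0956]
ee_rot: [[1.0, 0.0, 0.001], [0.0, -1.0, -0.0], [0.001, 0.0, -1.0]]
wrist_force: [-0.5, 0.2, -2.5]
gripper_width: 0.527
gripper_force: 30.0
```

Call:
drive_tool:
  rows:
    - {"tx": 0,"ty": 0,"tz": 0.2,"ax": 0,"ay": 0,"az": 0,"claw": 4}
    - {"tx": 0,"ty": 0,"tz": 0.2,"ax": 0,"ay": 0,"az": 0,"claw": 4}
    - {"tx": 0,"ty": 0,"tz": 0,"ax": 0,"ay": 0,"az": 0,"claw": 4}
    - {"tx": 0,"ty": 0,"tz": 0,"ax": 0,"ay": 0,"az": 0,"claw": 4}

```text
time_s: 7.97
tcp_pos: [0.5528, -0.1876, 0.0913]
ee_rot: [[1.0, 0.0, -0.0], [0.0, -1.0, 0.0], [-0.0, -0.0, -1.0]]
wrist_force: [0.5, -1.0, -1.2]
gripper_width: 0.528
gripper_force: 30.0
```

Call:
drive_tool:
  rows:
    - {"tx": 0,"ty": 0,"tz": 0.15,"ax": 0,"ay": 0,"az": 0,"claw": 4}
    - {"tx": 0,"ty": 0,"tz": 0.15,"ax": 0,"ay": 0,"az": 0,"claw": 4}
    - {"tx": 0,"ty": 0,"tz": 0.1,"ax": 0,"ay": 0,"az": 0,"claw": 4}
    - {"tx": 0,"ty": 0,"tz": 0,"ax": 0,"ay": 0,"az": 0,"claw": 4}
    - {"tx": 0,"ty": 0,"tz": 0,"ax": 0,"ay": 0,"az": 0,"claw": 4}

```text
time_s: 8.38
tcp_pos: [0.5529, -0.1876, 0.0872]
ee_rot: [[1.0, 0.0, -0.0], [0.0, -1.0, -0.0], [-0.0, 0.0, -1.0]]
wrist_force: [0.6, -0.3, -1.5]
gripper_width: 0.53
gripper_force: 30.0
```

Call:
drive_tool:
  rows:
    - {"tx": 0,"ty": 0,"tz": 0.1,"ax": 0,"ay": 0,"az": 0,"claw": 4}
    - {"tx": 0,"ty": 0,"tz": 0.1,"ax": 0,"ay": 0,"az": 0,"claw": 4}
    - {"tx": 0,"ty": 0,"tz": 0,"ax": 0,"ay": 0,"az": 0,"claw": 4}
    - {"tx": 0,"ty": 0,"tz": 0,"ax": 0,"ay": 0,"az": 0,"claw": 4}

```text
time_s: 8.72
tcp_pos: [0.553, -0.1877, 0.0853]
ee_rot: [[1.0, 0.0, 0.0], [0.0, -1.0, -0.0], [0.0, 0.0, -1.0]]
wrist_force: [0.4, -1.3, -2.2]
gripper_width: 0.53
gripper_force: 30.0
```

Call:
drive_tool:
  rows:
    - {"tx": 0,"ty": 0,"tz": 0.1,"ax": 0,"ay": 0,"az": 0,"claw": 4}
    - {"tx": 0,"ty": 0,"tz": 0.1,"ax": 0,"ay": 0,"az": 0,"claw": 4}
    - {"tx": 0,"ty": 0,"tz": 0,"ax": 0,"ay": 0,"az": 0,"claw": 4}
    - {"tx": 0,"ty": 0,"tz": 0,"ax": 0,"ay": 0,"az": 0,"claw": 4}

```text
time_s: 9.05
tcp_pos: [0.5531, -0.1879, 0.0835]
ee_rot: [[1.0, 0.0, 0.0], [0.0, -1.0, -0.0], [0.0, 0.0, -1.0]]
wrist_force: [0.4, -2.0, -1.5]
gripper_width: 0.529
gripper_force: 30.0
```

Call:
drive_tool:
  rows:
    - {"tx": 0,"ty": 0,"tz": 0.05,"ax": 0,"ay": 0,"az": 0,"claw": 4}
    - {"tx": 0,"ty": 0,"tz": 0,"ax": 0,"ay": 0,"az": 0,"claw": 4}
    - {"tx": 0,"ty": 0,"tz": 0,"ax": 0,"ay": 0,"az": 0,"claw": 4}

```text
time_s: 9.3
tcp_pos: [0.5532, -0.1879, 0.0831]
ee_rot: [[1.0, 0.0, 0.001], [0.0, -1.0, -0.001], [0.001, 0.001, -1.0]]
wrist_force: [0.1, -2.4, 0.8]
gripper_width: 0.531
gripper_force: 30.0
```

Contact is beginning: the vertical force has gone from about -2 to +0.8 N. One more small step, with a nudge toward -y to relieve the side force.

Call:
drive_tool:
  rows:
    - {"tx": 0,"ty": 0.03,"tz": 0.05,"ax": 0,"ay": 0,"az": 0,"claw": 4}
    - {"tx": 0,"ty": 0,"tz": 0,"ax": 0,"ay": 0,"az": 0,"claw": 4}
    - {"tx": 0,"ty": 0,"tz": 0,"ax": 0,"ay": 0,"az": 0,"claw": 4}

```text
time_s: 9.55
tcp_pos: [0.5533, -0.188, 0.0827]
ee_rot: [[1.0, 0.0, 0.001], [0.0, -1.0, -0.0], [0.001, 0.0, -1.0]]
wrist_force: [0.1, -2.1, 1.4]
gripper_width: 0.528
gripper_force: 30.0
```

It's within about 1 mm of the seat with only light contact. Open gently.

Call:
drive_tool:
  rows:
    - {"tx": 0,"ty": 0,"tz": 0,"ax": 0,"ay": 0,"az": 0,"claw": 4.7}
    - {"tx": 0,"ty": 0,"tz": 0,"ax": 0,"ay": 0,"az": 0,"claw": 4.9}
    - {"tx": 0,"ty": 0,"tz": 0,"ax": 0,"ay": 0,"az": 0,"claw": 5.2}
    - {"tx": 0,"ty": 0,"tz": 0,"ax": 0,"ay": 0,"az": 0,"claw": 6}
    - {"tx": 0,"ty": 0,"tz": 0,"ax": 0,"ay": 0,"az": 0,"claw": 7}
    - {"tx": 0,"ty": 0,"tz": 0,"ax": 0,"ay": 0,"az": 0,"claw": 8.7}
    - {"tx": 0,"ty": 0,"tz": 0,"ax": 0,"ay": 0,"az": 0,"claw": 8.7}
    - {"tx": 0,"ty": 0,"tz": 0,"ax": 0,"ay": 0,"az": 0,"claw": 8.7}
    - {"tx": 0,"ty": 0,"tz": 0,"ax": 0,"ay": 0,"az": 0,"claw": 8.7}

```text
time_s: 10.3
tcp_pos: [0.5529, -0.1879, 0.0823]
ee_rot: [[1.0, 0.0, -0.0], [0.0, -1.0, 0.0], [-0.0, -0.0, -1.0]]
wrist_force: [-0.1, -0.3, -0.1]
gripper_width: 0.949
gripper_force: 0.0
```

Call:
drive_tool:
  rows:
    - {"tx": 0,"ty": 0,"tz": 0,"ax": 0,"ay": 0,"az": 0,"claw": 8.7}
    - {"tx": 0,"ty": 0,"tz": -0.8,"ax": 0,"ay": 0,"az": 0,"claw": 8.7}
    - {"tx": 0,"ty": 0,"tz": -1.5,"ax": 0,"ay": 0,"az": 0,"claw": 8.7}
    - {"tx": 0,"ty": 0,"tz": -2,"ax": 0,"ay": 0,"az": 0,"claw": 8.7}
    - {"tx": 0,"ty": 0,"tz": -2.5,"ax": 0,"ay": 0,"az": 0,"claw": 8.7}
    - {"tx": 0,"ty": 0,"tz": -2.5,"ax": 0,"ay": 0,"az": 0,"claw": 8.7}
    - {"tx": 0,"ty": 0,"tz": -2,"ax": 0,"ay": 0,"az": 0,"claw": 8.7}
    - {"tx": 0,"ty": 0,"tz": 0,"ax": 0,"ay": 0,"az": 0,"claw": 8.7}

```text
time_s: 10.97
tcp_pos: [0.5558, -0.1887, 0.2014]
ee_rot: [[1.0, 0.001, 0.01], [0.001, -1.0, -0.003], [0.01, 0.003, -1.0]]
wrist_force: [0.1, 0.1, 0.7]
gripper_width: 1.003
gripper_force: 0.0
```

```bash
python3 - <<'E'
from h import *
from station import capture,sense
s=sense();print(s["tcp_pos"],s["wrist_force"])
p,d=capture("side");W=world("side",d)
z=W[...,2];near=(d>0)&(abs(W[...,0]-.5535)<.045)&(abs(W[...,1]+.188)<.05)
for h in(.110,.06):
    q=W[near&(abs(z-h)<.006)];print(h,len(q),q.min(0).round(4),q.max(0).round(4),((q.min(0)+q.max(0))/2).round(4))
q=W[(d>0)&(abs(z-.052)<.006)&(abs(W[...,0]-.527)<.05)&(abs(W[...,1]-.015)<.05)];print("short",((q.min(0)+q.max(0))/2).round(4))
cv2.imwrite("pics/e1.png",cv2.resize(p[200:400,270:470,::-1],(600,600)))
E
```

```text
[ 0.55580759 -0.18872253  0.20143687] [0.05215034 0.11241127 0.65192809]
0.11 492 [ 0.53   -0.2119  0.104 ] [ 0.5775 -0.1634  0.1137] [ 0.5537 -0.1877  0.1088]
0.06 361 [ 0.5254 -0.2159  0.054 ] [ 0.582  -0.1743  0.066 ] [ 0.5537 -0.1951  0.06  ]
short [0.5279 0.0155 0.0504]
```

View pics/e1.png

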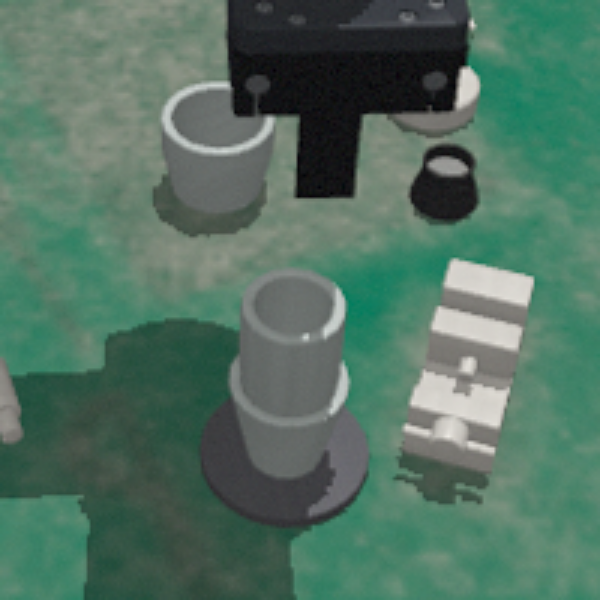

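The tall sleeve stands upright and centred in the big one. Its rim is at crop (293,310), top about 0.110, and the two x centres agree at 0.5537. The short sleeve hasn't moved and the gripper is clear.

```bash
python3 -c "
from station import *
print(finish_job())"
```

```text
the job is handed in; nothing more can be done
None
```

The tall sleeve is nested upright in the big sleeve, settled with only light contact and let go; the short sleeve hasn't moved, and I handed the job in at about 11 s (no verdict was returned).

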